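# Catch the dropping colorimeter cover and lower it shut

### The arm

A 6-joint arm with a two-finger parallel gripper is mounted at the origin on a cart in front of the work surface, level with it; the furniture and walls round the work are solid. World frame = base frame: x ahead of the robot, y to its left, z up, the work surface at z = 0. Lengths are in m, angles in rad, forces in N, time in s.
With the tool pointing down it reaches from about 0.35 to 0.975 m from the base axis. Payload 17.4 kg.
Tool frame: the origin (TCP) lies between the finger pads; the fingertips stand 11 mm ahead of it and the grasp point (between the pads) lies 8 mm behind it; z points along the fingers, y is the direction in which the jaws open and shut (so a half turn about z gives the same grasp; the last joint's range is limited). The gripper opens to 85 mm and grips with 20 to 120 N. Pads are 22 mm wide; open, the fingers measure 114 mm over their backs; the gripper's body (76 mm by 85 mm) begins 54 mm behind the grasp point. The pads swing forward as they close: fully open they stand 13 mm farther back than shut.
Start: joints at [-1.294, 0.116, 1.442, -0, 1.584, -0.038], TCP at [0.209, -0.642, 0.242] pointing down, gripper open.
Joint ranges: [-2.83, 2.83], [-0.83, 2.19], [0.07, 2.5], [-1.14, 4.28], [0.01, 3], [-2.97, 2.97]. Speed limits (rad/s): [1.89, 1.89, 2.22, 3.14, 3.14, 3.14].

### API

Orientations are given as a 3x3 rotation matrix whose columns are the frame's x, y, z axes.
In Python, from bench import r, fingers, planner, monitor, viewer, order gives the robot as it stands. Calls block until the motion is done:
- r.move_pose(position, orientation): joint-space move of the TCP to a pose.
- r.movel(position, rate=0.15, attitude=None, contact_N=None): straight line of the TCP; attitude=None keeps the orientation; rate is the mean speed in m/s. With contact_N (N) it stops when the force on the tool has changed by that much, and returns True; else False.
- r.goto_joints(angles): joint-space move.
- fingers.grip(opening): finger opening in m; the grip force is fixed at half the most; returns when the fingers have stopped.
- r.hold(seconds).
- planner.solve_ik(position, orientation): joint angles nearest the present ones, or None.
- monitor.state(): the state.
- viewer.snapshot(name): name is "side" or "top"; returns the picture (400x640x3 uint8, red, green, blue); there is no depth.
- viewer.get_calibration(name): a dict with "camera_matrix" (3x3 intrinsics, pixels), "origin" and "orientation" of the camera in the world. Camera axes: x right, y down, z forward; pixel columns grow to the right and rows downward; lengths in m; the calibration is good to about 2 mm. A picture is of the moment at which its call begins. get_calibration takes no time and is no camera call.
A pose or a line that the arm cannot do raises r.PlanningError and nothing moves.
- order.job_done(): hands the job in, once; it reports no verdict.
The state is a dict: "clock": time; "q": joint angles; "joint_velocities": joint speeds; "tau": joint torques, N m; "ee_pos": TCP position; "eef_rot": TCP orientation; "force": force on the tool from outside, world axes, zero at the start; "torque": the same for the moment, N m; "gripper_width": finger opening in m.
Only numpy, scipy, OpenCV 4.12 (cv2) and the standard library are available. Lean on these libraries where they do the work, as an engineer would, in place of code of your own. Each camera call takes 0.05 s, during which the arm holds its last target.

### The job

The filled cuvette is in the bench colorimeter, and the hinged sample cover stands open on its stop. Without gripping anything, tip the cover off its stop with a fingertip, past its balance point, so that it drops by itself; catch it from below on a finger while it is still clearly open and stop it there, then lower it all the way shut without a knock and move clear. Do not press hard on the cover, do not lift or shove the instrument or the cuvette, and leave the other things where they are.

Things in the scene. Friction and masses are not known exactly. Their poses are not given: they have to be found in the camera images.
- photometer: Bench colorimeter, loose on rubber feet, 2.5 kg: white housing 141 (x) x 124 (y) x 88 mm high. Origin: centre of its underside, on the bench; x points to its rear, y to its left (+y when it faces the robot), z up; the low keypad deck at its front looks to -x, towards the robot, yawed a little. It must not be shoved by a centimetre or more, lifted or tipped.
- deck_edge (a point): Upper right edge of the raised sample housing, in the middle: x = 20, y = -62, z = 88 mm in the instrument's frame. The deck left of it is flat; right of it the housing's side drops straight to the bench, free for 60 mm; the beaker and the jar stand beyond, at most 82 mm high.
- cover (a joint): Opening angle of the grey sample cover (rad): 0 shut, 1.62 (upright, leaning a little to the left) on its stop, where it starts; it may take a second to settle there. Balance point about 1.37: below it the cover falls shut. A worn damper slows it: about 0.07 rad/s at 1.3, 0.2 at 1.2, 0.65 at 0.8, 1 to 1.3 rad/s when nearly shut; about 2 s from 1.2 rad to shut. No latch or spring. About 1.2 N at its tab carries it.
- hinge (a point): Middle of the cover's hinge axis, which runs along the instrument's x on the left of the deck: x = 20, y = 46, z = 91 mm in the instrument's frame; axes as the instrument's. The cover swings up and to the left about it, and falls shut to the right.
- cover_tab (a point): Middle of the free edge of the cover's finger tab, 126 mm from the hinge axis; turns with the cover. Cover: shallow cap 92 mm wide along the hinge, reaching 106 mm from the axis, 0 to 18 mm above it when shut. Tab: plate 44 mm wide, 5 mm thick (0 to 5 mm above the axis), sticking out 20 mm. Shut, it overhangs the housing's right side by 18 mm with free air below; open, it is the top edge, 217 mm up.
- cuvette: Clear plastic cuvette 12.5 x 12.5 x 45 mm, standing loose in the square well of the deck, 50 mm right of the hinge axis, its top 11 mm above the deck. Origin: centre of its underside. Leave it alone.
- beaker: Bystander: small glass beaker 56 x 61 x 68 mm, loose. Origin: centre of its underside. It stands about 170 mm to the right of the instrument's middle.
- watch_glass: Bystander: shallow watch glass 71 mm across, 13 mm high, loose. Origin: centre of its underside.
- sample_jar: Bystander: screw-lid jar 55 mm across, 82 mm high, loose, about 90 mm right of the beaker. Origin: centre of its underside.
- marker: Bystander: marker pen 130 mm long, lying loose on the bench. Origin: centre of its underside.
Mind the look-alikes: they are no part of the job. Leave any blue look-alike of the photometer alone.

How it is judged:
On the way, in this order (a step that is already met when the one before it is completed fails the run):
1. the cover has been tipped over its balance point and drops free of the fingers (value of joint cover below 1.3 rad and velocity of joint cover below -0.12 rad/s and contact force between the fingers and cover below 0.05 N), for 0.05 s.
2. it is caught on a finger and stopped while still open (value of joint cover between 0.15 and 1.2 rad and velocity of joint cover between -0.12 and 0.3 rad/s and contact force between the fingers and cover above 0.3 N), for 0.2 s.
At the end, for the whole second after the job is handed in: the cover is shut (within 0.02 rad) and at rest, the instrument stands level within 15 mm of where it was, the cuvette is still down in its well and the bystanders are within 20 mm of where they stood (value of joint cover below 0.02 rad and distance of photometer from where it was at the start of the episode below 0.015 m and angle between photometer's own z axis and vertical below 0.03 rad and z of cuvette in the frame of photometer below 0.06 m and linear speed of photometer below 0.01 m/s and velocity of joint cover above -0.05 rad/s and distance of each of beaker, watch_glass, sample_jar, marker from where it was at the start of the episode below 0.02 m); the robot touches nothing.
It fails at once if the cover knocks: it comes down faster than 0.65 rad/s through the last 15 mm before its gasket (value of joint cover between 0.02 and 0.12 rad and velocity of joint cover below -0.65 rad/s).
It fails at once if the cover is pinched or pressed with more than 18 N (contact force between the fingers and cover above 18 N).
It fails at once if the instrument is shoved, lifted or tipped (distance of photometer from where it was at the start of the episode above 0.015 m or angle between photometer's own z axis and vertical above 0.06 rad).
It fails at once if the cuvette is lifted or pulled out of its well (z of cuvette in the frame of photometer above 0.062 m).
It fails at once if a bystander is moved (distance of any of beaker, watch_glass, sample_jar, marker from where it was at the start of the episode above 0.02 m).
It also fails if it takes over 38 s, if anything falls off the work surface, if the arm or the gripper's body presses on something with over 40 N, if the wrist force passes 120 N, or if a joint passes its speed limit or range.

## Working session

There is one attempt and no reset: what is moved stays moved. The work goes in short steps, each a Python script; the robot and the scene stay as the last script left them, time stands still between calls to the robot, and variables do not carry over. Pictures are saved under pics/ and viewed, and the job is handed in when it is done.

```bash
ls -la; mkdir -p pics
python3 - <<'E'
from bench import r, fingers, planner, monitor, viewer, order
import cv2
for n in ("side","top"):
    im=viewer.snapshot(n); cv2.imwrite(f"pics/{n}0.png",im[:,:,::-1])
    print(n,viewer.get_calibration(n))
print(monitor.state())
E
```

```text
total 12
drwxr-xr-x  3 agent agent 4096 Dec  7 14:41 .
drwxr-xr-x 23 root  root  4096 Dec  7 14:41 ..
drwxr-xr-x  2 agent agent 4096 Dec  7 14:41 pics
side {'camera_matrix': array([[363.8144921 ,   0.        , 323.13111677],
       [  0.        , 363.8144921 , 204.27541885],
       [  0.        ,   0.        ,   1.        ]]), 'origin': array([0.16401159, 0.74879112, 0.79436782]), 'orientation': array([[-0.91093876, -0.25732378,  0.32245162],
       [-0.41253335,  0.57313164, -0.7080511 ],
       [-0.00260884, -0.77801323, -0.62824247]])}
top {'camera_matrix': array([[484.03496731,   0.        , 328.72564361],
       [  0.        , 484.03496731, 200.34495963],
       [  0.        ,   0.        ,   1.        ]]), 'origin': array([ 0.34535988, -0.06549857,  1.41759939]), 'orientation': array([[ 0.00857104, -0.98953689,  0.14402531],
       [-0.99983599, -0.00618262,  0.01702269],
       [-0.01595412, -0.14414759, -0.98942758]])}
{'clock': 0.1, 'q': array([-1.29380159e+00,  1.16442374e-01,  1.44220123e+00,  3.81302695e-05,
        1.58398517e+00, -3.78084092e-02]), 'joint_velocities': array([-2.29488629e-03, -7.88761242e-04, -2.19573684e-03,  4.58239367e-05,
        3.64222444e-04,  2.80265872e-04]), 'tau': array([ 2.00242750e-03, -7.33665776e+01, -6.33788610e+01, -6.80154744e-05,
        5.22861941e-03,  7.63482035e-05]), 'ee_pos': array([ 0.20895349, -0.64168042,  0.24163133]), 'eef_rot': array([[ 9.50857210e-01,  3.09629627e-01, -2.46671629e-04],
       [ 3.09629716e-01, -9.50856679e-01,  1.00705638e-03],
       [ 7.72651247e-05, -1.03394368e-03, -9.99999462e-01]]), 'force': array([ 0.10567243,  0.07235383, -0.09275172]), 'torque': array([-0.01370903, -0.02330291,  0.03297994]), 'gripper_width': 0.08562560206621594}
```

View pics/side0.png

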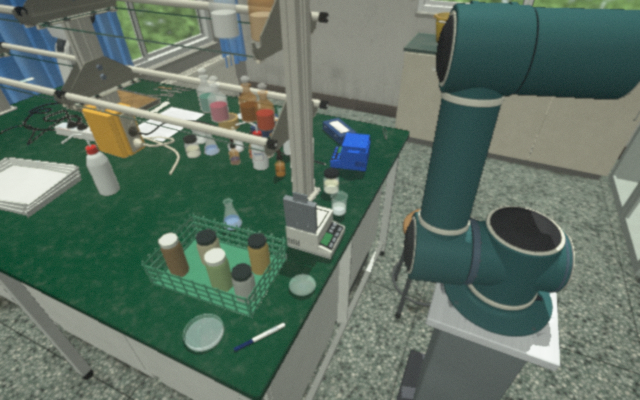

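View pics/top0.png

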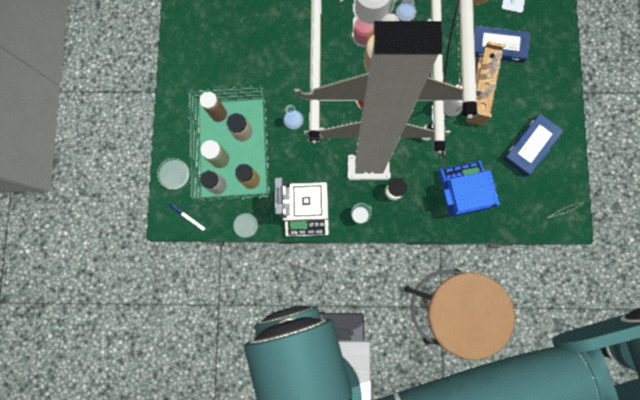

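White photometer at top (306,208) and side (315,230); the blue look-alike is at top (470,188). The white one fits the description: its keypad faces the robot and its grey cover stands upright on the left. I'll confirm with crops.

Run:
```python
import cv2
a=cv2.imread('pics/top0.png')[140:250,225:425]; cv2.imwrite('pics/topc.png',cv2.resize(a,None,fx=4,fy=4,interpolation=cv2.INTER_CUBIC))
a=cv2.imread('pics/side0.png')[160:270,265:385]; cv2.imwrite('pics/sidec.png',cv2.resize(a,None,fx=5,fy=5,interpolation=cv2.INTER_CUBIC))
```

```text
(no output)
```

View pics/topc.png

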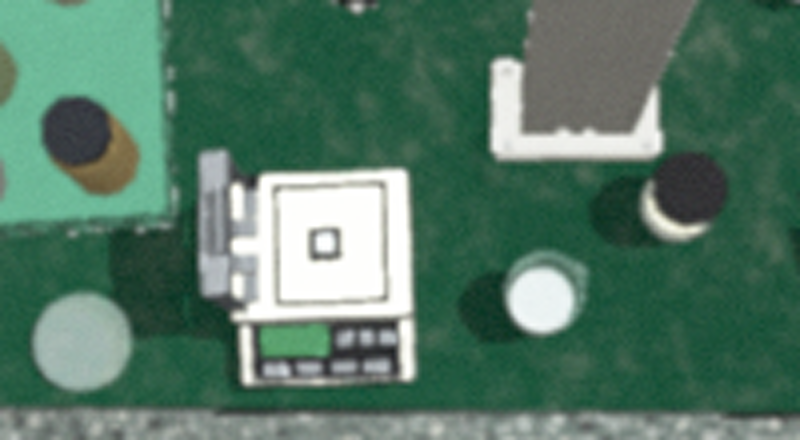

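View pics/sidec.png

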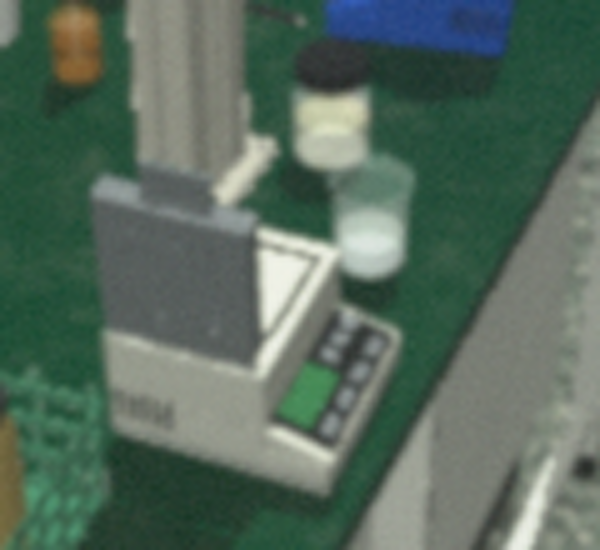

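```bash
cat > geo.py <<'E'
import numpy as np
from bench import viewer
C={n:viewer.get_calibration(n) for n in("top","side")}
def proj(n,P):
    c=C[n]; p=(np.atleast_2d(P)-c["origin"])@c["orientation"]; q=p@c["camera_matrix"].T
    return q[:,:2]/q[:,2:]
def unproj(n,uv,z):
    c=C[n]; d=c["orientation"]@np.linalg.inv(c["camera_matrix"])@np.array([*uv,1.]); return c["origin"]+d*(z-c["origin"][2])/d[2]
def Rz(a): return np.array([[np.cos(a),-np.sin(a),0],[np.sin(a),np.cos(a),0],[0,0,1.]])
E
python3 - <<'E'
from geo import *
from scipy.optimize import least_squares
T=lambda u,v:(u/4+225,v/4+140); S=lambda u,v:(u/5+265,v/5+160)
obs=[("top",T(408,170),(70.5,-62,88)),("top",T(413,315),(-30,-62,88)),("top",T(233,320),(-30,62,88)),("top",T(325,243),(20,-4,97)),
("side",S(260,365),(-30,62,88)),("side",S(325,495),(-70.5,62,0)),("side",S(115,432),(70.5,62,0)),("side",S(337,256),(-30,-62,88))]
def res(p): return np.concatenate([proj(n,Rz(p[2])@(np.array(P)/1e3)+[p[0],p[1],0])[0]-np.array(uv) for n,uv,P in obs])
s=least_squares(res,[.4,0,0],loss='soft_l1'); print(s.x,np.round(res(s.x).reshape(-1,2),1))
p=s.x
th=1.62
def w(P): return Rz(p[2])@(np.array(P)/1e3)+[p[0],p[1],0]
for x in(42,-2):
    P=w((x,46-126*np.cos(th)+0,91+126*np.sin(th))); print(P, 'top',(proj("top",P)[0]-[225,140])*4,'side',(proj("side",P)[0]-[265,160])*5)
for nm,u in [("beaker",T(545,310)),("jar",T(678,225)),("watch",T(82,342))]: print(nm,unproj("top",u,0.01))
print('post base',[unproj("top",T(*q),0.01).round(3) for q in[(490,155),(665,158),(490,60)]], 'jar top',unproj("top",T(690,190),.082),'edge',unproj("top",T(600,410),0))
E
```

```text
[0.51699306 0.02163616 0.02824541] [[ 0.3 -0. ]
 [-0.2 -0.4]
 [-0.  -0.7]
 [ 0.4 -0.4]
 [ 0.4  1.7]
 [ 0.5  1.3]
 [-0.6  0.5]
 [ 1.2 -2.6]]
[0.55750217 0.07499865 0.21684751] top [225.41346668 181.58991658] side [142.05419065 149.67451946]
[0.51351973 0.07375601 0.21684751] top [225.80147796 250.66352854] side [217.3964667  168.90764214]
beaker [ 0.50021476 -0.13672572  0.01      ]
jar [ 0.56361348 -0.23433262  0.01      ]
watch [0.47438008 0.20155056 0.01      ]
post base [array([ 0.615, -0.096,  0.01 ]), array([ 0.614, -0.225,  0.01 ]), array([ 0.687, -0.096,  0.01 ])] jar top [ 0.57723162 -0.23433022  0.082     ] edge [ 0.42823282 -0.17724074  0.        ]
```

```bash
cat >> geo.py <<'E'
P0=np.array([0.51699306,0.02163616,0.]); YAW=0.02824541
RI=Rz(YAW)
def w2(P): return RI@(np.array(P)/1e3)+P0
def pose(th,rho,off,xi,pitch=0.,sgn=1,yaw=0.):
    """TCP in mm: swing angle th, radius rho, tangential offset off, instrument x xi; tool z along instrument x, pitched down"""
    er=np.array([0,-np.cos(th),np.sin(th)]); et=np.array([0,np.sin(th),np.cos(th)])
    p=np.array([xi,46,91])+rho*er+off*et
    a=np.array([np.cos(pitch)*np.cos(yaw),np.sin(yaw)*np.cos(pitch),-np.sin(pitch)])
    y=et-a*(et@a); y=sgn*y/np.linalg.norm(y); 
    R=np.stack([np.cross(y,a),y,a],1)
    return w2(p),RI@R
E
python3 - <<'E'
from geo import *
from bench import planner
for pitch in (0,.3,.6,.9):
  for sgn in (1,-1):
   for yaw in (-.4,0,.4):
    out=[]
    for th,off,xi in [(1.62,-3,-80),(1.62,-3,0),(1.2,-16,0),(.9,21,0),(.5,21,0),(0,21,0),(0,19,-80)]:
        q=planner.solve_ik(*pose(th,122,off,xi,pitch,sgn,yaw)); out.append(None if q is None else np.round(q,2).tolist())
    print(pitch,sgn,yaw,[int(o is not None) for o in out], out[1] if out[1] else '',out[5])
# rails
def ray(n,uv):
    c=C[n]; d=c["orientation"]@np.linalg.inv(c["camera_matrix"])@np.array([*uv,1.]); return c["origin"],d/np.linalg.norm(d)
for a in [(315,135),(440,147),(470,108)]:
  for b in [(323,15),(322,103),(285,145)]:
    o1,d1=ray("top",a);o2,d2=ray("side",b)
    s,t=np.linalg.lstsq(np.stack([d1,-d2],1),o2-o1,rcond=None)[0]
    g=np.linalg.norm(o1+s*d1-o2-t*d2)
    if g<.05: print(a,b,(o1+s*d1).round(3),g)
E
```

```text
0 1 -0.4 [0, 0, 0, 0, 0, 0, 0]  None
0 1 0 [0, 0, 0, 0, 0, 0, 0]  None
0 1 0.4 [0, 0, 0, 0, 0, 0, 0]  None
0 -1 -0.4 [0, 0, 0, 0, 0, 0, 0]  None
0 -1 0 [0, 0, 0, 0, 0, 0, 0]  None
0 -1 0.4 [0, 0, 0, 0, 0, 0, 0]  None
0.3 1 -0.4 [0, 0, 0, 0, 0, 0, 0]  None
0.3 1 0 [0, 0, 0, 0, 0, 0, 0]  None
0.3 1 0.4 [0, 0, 1, 1, 1, 1, 0]  [-0.62, -0.42, 2.48, 1.53, 0.97, -1.96]
0.3 -1 -0.4 [0, 0, 0, 0, 0, 0, 0]  None
0.3 -1 0 [0, 0, 0, 0, 0, 0, 0]  None
0.3 -1 0.4 [0, 0, 1, 1, 1, 1, 0]  [-0.62, -0.42, 2.48, 1.53, 0.97, 1.18]
0.6 1 -0.4 [0, 1, 1, 1, 1, 1, 0] [0.4, -0.64, 2.3, -0.85, 0.87, -0.72] [0.01, -0.64, 2.47, -0.72, 0.49, 0.89]
0.6 1 0 [0, 1, 1, 1, 1, 1, 0] [0.13, -0.79, 2.38, -0.16, 0.59, -1.42] [-0.29, -0.68, 2.49, 0.62, 0.46, -0.76]
0.6 1 0.4 [0, 1, 1, 1, 1, 1, 0] [-0.16, -0.74, 2.35, 0.71, 0.79, -2.29] [-0.52, -0.5, 2.39, 1.05, 0.89, -1.5]
0.6 -1 -0.4 [0, 1, 1, 1, 1, 1, 0] [0.4, -0.64, 2.3, -0.85, 0.87, 2.42] [0.01, -0.64, 2.47, -0.72, 0.49, -2.25]
0.6 -1 0 [0, 1, 1, 1, 1, 1, 0] [0.13, -0.79, 2.38, -0.16, 0.59, 1.72] [-0.29, -0.68, 2.49, 0.62, 0.46, 2.38]
0.6 -1 0.4 [0, 1, 1, 1, 1, 1, 0] [-
[... 293 characters left out ...]
]
0.9 1 0.4 [0, 1, 1, 1, 1, 1, 1] [-0.07, -0.61, 2.18, 0.37, 0.99, -1.9] [-0.4, -0.46, 2.26, 0.6, 0.95, -1.09]
0.9 -1 -0.4 [1, 1, 1, 1, 1, 1, 1] [0.29, -0.55, 2.15, -0.46, 1.04, 2.02] [-0.05, -0.54, 2.31, -0.3, 0.75, -2.66]
0.9 -1 0 [0, 1, 1, 1, 1, 1, 0] [0.12, -0.64, 2.2, -0.07, 0.91, 1.65] [-0.24, -0.56, 2.32, 0.25, 0.74, 2.74]
0.9 -1 0.4 [0, 1, 1, 1, 1, 1, 1] [-0.07, -0.61, 2.18, 0.37, 0.99, 1.25] [-0.4, -0.46, 2.26, 0.6, 0.95, 2.05]
(315, 135) (285, 145) [ 0.667 -0.012  0.293] 0.03761920882668289
(440, 147) (323, 15) [ 0.567 -0.25   0.569] 0.04651308151034857
(440, 147) (322, 103) [ 0.639 -0.31   0.291] 0.00904197480616492
(470, 108) (323, 15) [ 0.643 -0.308  0.559] 0.0007603669938862419
```

```bash
cat >> geo.py <<'E'
HX=np.array([20,46,91.])
def er(t): return np.array([0,-np.cos(t),np.sin(t)])
def et(t): return np.array([0,np.sin(t),np.cos(t)])
def tool(phi,pitch):
    a=np.array([np.cos(pitch),0,-np.sin(pitch)]); y=np.cross(er(phi),a); y/=np.linalg.norm(y)
    return np.stack([np.cross(y,a),y,a],1)      # instrument frame
def pt(th,x,r,t): return np.array([x,46,91.])+r*er(th)+t*et(th)   # cover-frame point -> instrument frame
def tcp(phi,pitch,w,which,P,s,u=0.):
    """TCP (instr mm) so that pad 'which' (-1 under, +1 upper) has pad point (u along x_tool, s along a) at P"""
    R=tool(phi,pitch); return P-R@np.array([u,which*w/2,s])
def world(p,R): return w2(p),RI@R
def samp(lo,hi,n=14):
    g=[np.linspace(l,h,n) for l,h in zip(lo,hi)]; return np.stack(np.meshgrid(*g,indexing='ij'),-1).reshape(-1,3)
def parts(w,tip): # tool-frame boxes (mm)
    return {'under':((-11,-w/2-14.5,-62),(11,-w/2,tip)),'upper':((-11,w/2,-62),(11,w/2+14.5,tip)),'body':((-43,-43,-180),(43,43,-62))}
COV={'tab':((-2,106,0),(42,126,5)),'cap':((-26,0,0),(66,106,18))}
INS={'raised':((-30,-62,0),(70.5,62,88)),'deck':((-70.5,-62,0),(-30,62,60)),'beaker':((-60,-195,0),(20,-125,82))}
def hits(p,R,w,th,tip=9):
    out=set()
    inb=lambda q,b:bool(np.any(np.all((q>b[0])&(q<b[1]),1)))
    B=np.stack([[1,0,0],er(th),et(th)],1)
    for n,b in parts(w,tip).items():
        F=samp(*b,n=22)@R.T+p
        L=(F-[0,46,91])@B
        for m,c in COV.items():
            Cc=(samp(*c,n=22)@B.T+[0,46,91]-p)@R
            if inb(L,c) or inb(Cc,b): out.add((n,m))
        for m,c in INS.items():
            if inb(F,c): out.add((n,m))
    return out
E
cat > plan.py <<'E'
from geo import *
W=42.; PI=.75; XF=-2.
# straddle: upper pad plane clear of tab; push; catch; lower
def mid(phi,r,t,s=0,x=8): # TCP placed such that mid-plane point s at cover-frame point
    R=tool(phi,PI); return pt(phi,x,r,t)-R@np.array([0,0,s]),R
E
python3 - <<'E'
from plan import *
from bench import planner
phi=1.35
R=tool(phi,PI)
for s in(-5,0,5):
  for rr in (116,120,124):
    for tip in (3,11):
      # upper pad touching tab outer face at th
      res=[]
      for th in (1.62,1.22):
        # slide TCP along -y until first hit
        base=pt(th,5,rr,2.5)-R@np.array([0,0,s])
        k=0
        while not hits(base+k*np.array([0,-1,0]),R,W,th,tip) and k<40:k+=1
        res.append((k,hits(base+k*np.array([0,-1,0]),R,W,th,tip)))
      p=base+k*np.array([0,-1,0]); th=1.2
      while th>.1:
        h=hits(p,R,W,th,tip)
        if any(x[0]!='upper' for x in h): break
        th-=.02
      print(s,rr,tip,res,'catch',round(th,2),h)
E
```

```text
-5 116 3 [(14, {('upper', 'tab')}), (4, {('upper', 'cap')})] catch 1.04 {('under', 'tab')}
-5 116 11 [(8, {('upper', 'cap')}), (2, {('upper', 'cap')})] catch 1.06 {('under', 'tab')}
-5 120 3 [(15, {('upper', 'tab')}), (4, {('upper', 'cap')})] catch 1.04 {('under', 'tab')}
-5 120 11 [(15, {('upper', 'tab')}), (2, {('upper', 'cap')})] catch 1.06 {('under', 'tab')}
-5 124 3 [(17, {('upper', 'tab')}), (17, {('upper', 'tab')})] catch 0.94 {('under', 'tab')}
-5 124 11 [(15, {('upper', 'tab')}), (2, {('upper', 'cap')})] catch 1.06 {('under', 'tab')}
0 116 3 [(15, {('upper', 'tab')}), (5, {('upper', 'cap')})] catch 1.04 {('under', 'tab')}
0 116 11 [(10, {('upper', 'cap')}), (3, {('upper', 'cap')})] catch 1.06 {('under', 'tab')}
0 120 3 [(16, {('upper', 'tab')}), (19, {('upper', 'tab')})] catch 0.1 set()
0 120 11 [(15, {('upper', 'tab')}), (3, {('upper', 'cap')})] catch 1.06 {('under', 'tab')}
0 124 3 [(18, {('upper', 'tab')}), (19, {('upper', 'tab')})] catch 0.1 set()
0 124 11 [(16, {('upper', 'tab')}), (17, {('upper', 'tab')})] catch 0.94 {('under', 'tab')}
5 116 3 [(16, {('upper', 'tab')}), (20, {('upper', 'tab')})] catch 0.1 set()
5 116 11 [(14, {('upper', 'tab')}), (4, {('upper', 'cap')})] catch 1.04 {('under', 'tab')}
5 120 3 [(18, {('upper', 'tab')}), (20, {('upper', 'tab')})] catch 0.1 set()
5 120 11 [(16, {('upper', 'tab')}), (18, {('upper', 'tab')})] catch 0.92 {('under', 'tab')}
5 124 3 [(20, {('upper', 'tab')}), (20, {('upper', 'tab')})] catch 0.1 set()
5 124 11 [(17, {('upper', 'tab')}), (18, {('upper', 'tab')})] catch 0.92 {('under', 'tab')}
```

```bash
cat > plan.py <<'E'
from geo import *
W=50.; PI=.75
PH=1.35; RP=tool(PH,PI)
def under(th,s=-10.,r=121.,t=0.): return tcp(th,PI,W,-1,pt(th,-2,r,t),s),tool(th,PI)
# straddle at th0=1.62: midway point of tab at tool mid-plane
ST=pt(1.62,5,126,2.5)-RP@np.array([0,0,2.]) 
AB=ST+[0,0,70]
def push(th): # upper pad in contact w/ outer tab at th
    b=pt(th,5,126,2.5)-RP@np.array([0,0,2.]); k=0
    while not hits(b-[0,k,0],RP,W,th): k+=.5
    return b-[0,k,0]
E
python3 - <<'E'
from plan import *
from bench import planner,monitor
PU=push(1.2)
print('ST',ST,'push1.62',push(1.62),'PU',PU, np.linalg.norm(PU-ST))
print('hits',hits(AB,RP,W,1.62),hits(ST,RP,W,1.62),hits(PU,RP,W,1.15))
seq=[('AB',AB,RP),('ST',ST,RP),('PU',PU,RP)]
for th in (.55,.4,.2,.1,.0): seq.append((f'L{th}',)+under(th))
p0,R0=under(0); seq+=[('dn',p0+[0,0,-5],R0),('out',p0+[0,-30,-5],R0),('up',p0+[0,-30,90],R0),('upb',p0+[-30,-40,130],R0)]
for n,p,R in seq:
    q=planner.solve_ik(*world(p,R)); print(n,world(p,R)[0].round(3),None if q is None else np.round(q,2))
for th in (.55,.4,.2,0):
    p,R=under(th,t=-.7); print(th,[hits(p,R,W,th,t) for t in(3,11)], [hits(p,R,W,max(th-.03,-.03),t) for t in(3,11)])
for n,p,R in seq[-4:]: print(n,hits(p,R,W,0))
p,R=under(.55); print(np.linalg.norm(p-PU))
E
```

```text
ST [  3.53662226  54.69413592 218.08782564] push1.62 [  3.53662226  32.69413592 218.08782564] PU [  3.53662226 -18.82697935 210.70609674] 73.89075931411779
hits set() set() set()
AB [0.519 0.076 0.288] [ 0.14 -0.72  2.17 -0.11  0.88 -1.13]
ST [0.519 0.076 0.218] [ 0.14 -0.71  2.27 -0.12  0.76 -1.11]
PU [0.521 0.003 0.211] [-0.09 -0.72  2.29  0.13  0.76 -1.44]
L0.55 [ 0.539 -0.025  0.164] [-0.17 -0.63  2.32  0.24  0.65 -0.74]
L0.4 [ 0.54  -0.036  0.149] [-0.2  -0.61  2.33  0.28  0.63 -0.69]
L0.2 [ 0.541 -0.047  0.126] [-0.23 -0.57  2.35  0.34  0.59 -0.61]
L0.1 [ 0.541 -0.05   0.115] [-0.24 -0.56  2.36  0.37  0.56 -0.57]
L0.0 [ 0.541 -0.053  0.102] [-0.25 -0.54  2.37  0.39  0.54 -0.53]
dn [ 0.541 -0.053  0.097] [-0.25 -0.53  2.38  0.4   0.53 -0.54]
out [ 0.542 -0.083  0.097] [-0.33 -0.51  2.36  0.5   0.56 -0.69]
up [ 0.542 -0.083  0.192] [-0.33 -0.61  2.26  0.39  0.74 -0.54]
upb [ 0.513 -0.094  0.232] [-0.39 -0.71  2.25  0.4   0.86 -0.56]
0.55 [set(), set()] [{('under', 'tab')}, {('under', 'tab')}]
0.4 [set(), set()] [{('under', 'tab')}, {('under', 'tab')}]
0.2 [set(), set()] [{('under', 'tab')}, {('under', 'tab')}]
0 [set(), set()] [{('under', 'tab')}, {('under', 'tab')}]
dn set()
out set()
up set()
upb set()
57.09686517248768
```

Run:
```python
from plan import *
from bench import *
from bench import r,fingers,planner,monitor,viewer
import cv2
q0=monitor.state()['q']; qa=np.array(planner.solve_ik(*world(AB,RP)))
print(monitor.state()['clock'])
fingers.grip(W/1e3); print(monitor.state()['clock'],monitor.state()['gripper_width'])
v=qa.copy(); v[0]=-1.0
r.goto_joints(v); print(monitor.state()['clock'])
r.goto_joints(qa); s=monitor.state(); print(s['clock'],s['ee_pos'],s['force'])
im=viewer.snapshot("side"); cv2.imwrite("pics/s1.png",cv2.resize(im[100:280,225:465,::-1],None,fx=3,fy=3,interpolation=cv2.INTER_CUBIC))
im=viewer.snapshot("top"); cv2.imwrite("pics/t1.png",cv2.resize(im[130:260,230:420,::-1],None,fx=4,fy=4,interpolation=cv2.INTER_CUBIC))
```

```text
0.1
0.5417 0.050332318689025615
1.8
3.8167 [0.51911108 0.07575135 0.28809203] [-0.49633822  0.20444444  0.1420913 ]
```

View pics/s1.png

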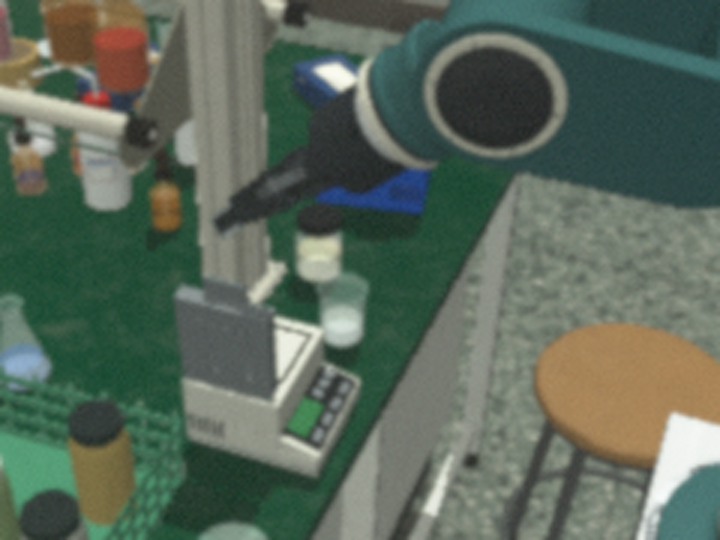

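View pics/t1.png

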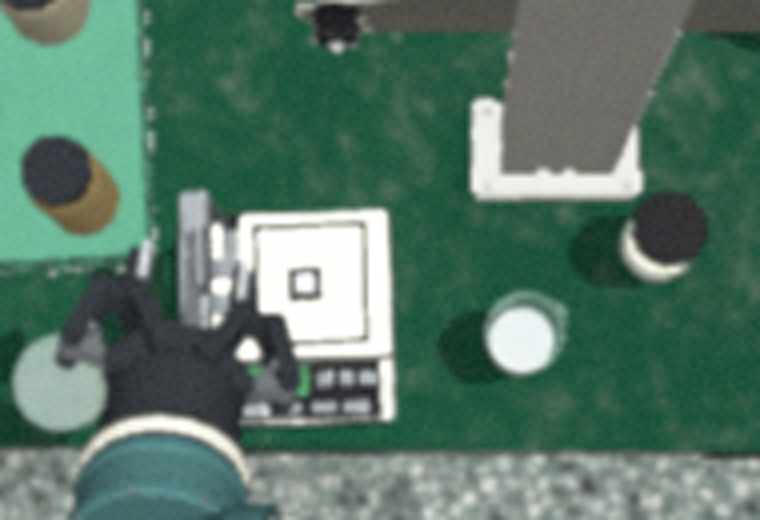

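Picture: cover upright, tab at top-crop (193,255), midway between the fingertips at (148,245) and (248,275), which are still 70 mm above it. Descending to straddle it.

Run:
```python
from plan import *
from bench import r,fingers,planner,monitor,viewer
import cv2
r.movel(world(ST,RP)[0],rate=.07,contact_N=3)
s=monitor.state(); print(s['clock'],s['ee_pos'],s['force'])
im=viewer.snapshot("side"); cv2.imwrite("pics/s2.png",cv2.resize(im[140:260,265:405,::-1],None,fx=5,fy=5,interpolation=cv2.INTER_CUBIC))
im=viewer.snapshot("top"); cv2.imwrite("pics/t2.png",cv2.resize(im[160:250,230:340,::-1],None,fx=6,fy=6,interpolation=cv2.INTER_CUBIC))
```

```text
5.0667 [0.51913048 0.07645198 0.21870889] [-0.06297764  0.54042377 -0.08566623]
```

View pics/s2.png

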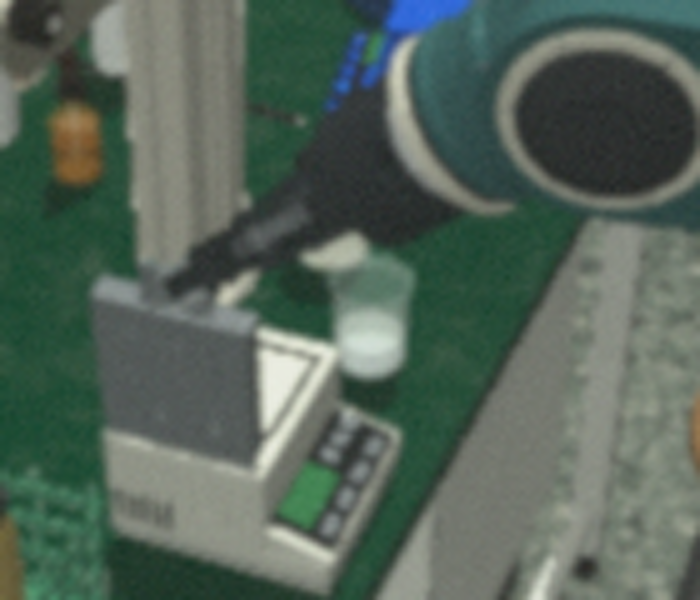

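View pics/t2.png

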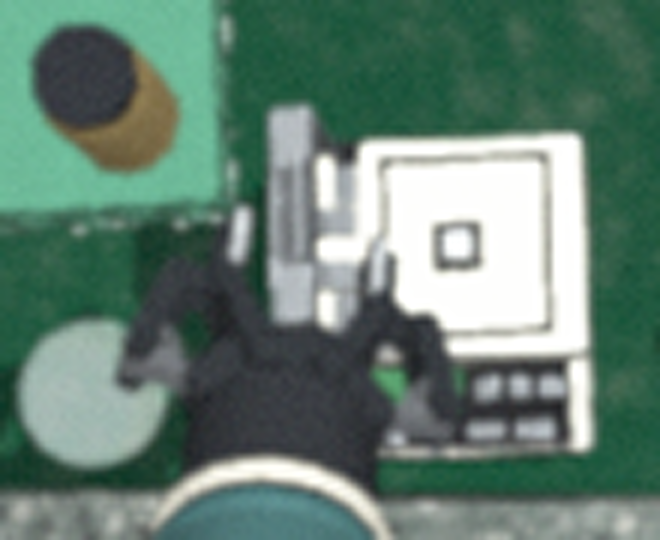

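Fingers straddle the tab (side crop (160,280); top tips (238,230) and (382,265), tab (290,215)). No contact yet, with clearance on both sides. Next: push, release and catch.

Run:
```python
from plan import *
from bench import r,fingers,planner,monitor,viewer
import cv2
PU=push(1.2)
pc,Rc=world(*under(.55))
r.movel(world(PU,RP)[0],rate=.06)
t=[monitor.state()]; ims=[]
for i in range(4): ims.append(viewer.snapshot("side")); 
t.append(monitor.state())
r.movel(pc,rate=.063,attitude=Rc); t.append(monitor.state())
ims.append(viewer.snapshot("side"))
for i in range(4):
    r.hold(.25); t.append(monitor.state())
ims.append(viewer.snapshot("side"))
for s in t: print(s['clock'],s['ee_pos'].round(4),s['force'].round(2))
row=[cv2.resize(ims[i][150:250,280:360,::-1],None,fx=3,fy=3,interpolation=cv2.INTER_CUBIC) for i in (0,4,5)]
cv2.imwrite("pics/s3.png",np.hstack(row))
```

```text
6.55 [0.5211 0.0031 0.2107] [-0.26  0.28 -0.37]
6.75 [0.5211 0.0032 0.2107] [-0.1  -0.11 -0.37]
7.8083 [ 0.5391 -0.0246  0.1641] [-1.84  0.8  -1.06]
8.1083 [ 0.5391 -0.0246  0.1642] [-0.79  0.98 -1.8 ]
8.3583 [ 0.5392 -0.0247  0.1641] [-2.13  0.85 -0.78]
8.6083 [ 0.5392 -0.0247  0.1641] [-1.07  0.38 -2.  ]
8.8583 [ 0.5392 -0.0247  0.1641] [-0.44  0.62 -1.49]
```

View pics/s3.png

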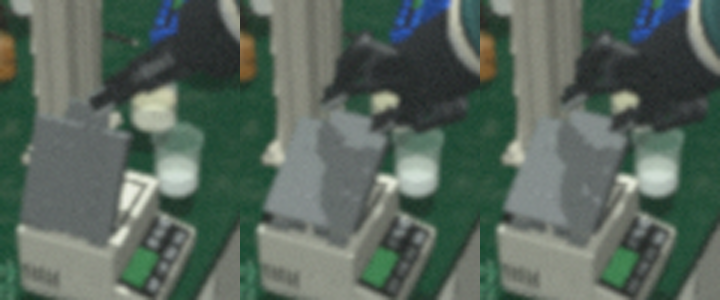

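Run:
```python
from plan import *
from bench import viewer,monitor
import cv2
im=viewer.snapshot("side")[140:250,270:370,::-1]
k=6; im=cv2.resize(im,None,fx=k,fy=k,interpolation=cv2.INTER_CUBIC)
for th,c in((.4,(255,0,0)),(.55,(0,0,255)),(.7,(0,255,255))):
    P=[w2(pt(th,x,106,18)) for x in(-26,66)]+[w2(pt(th,x,126,5)) for x in(-2,42)]
    for a in (0,2):
        q=(proj("side",np.array(P[a:a+2]))-[270,140]+.5)*k
        cv2.line(im,tuple(int(v) for v in q[0]),tuple(int(v) for v in q[1]),c,1)
cv2.imwrite("pics/s4.png",im); print(monitor.state()['clock'],monitor.state()['force'])
```

```text
8.9583 [-2.07772336  0.55182026 -1.56590358]
```

View pics/s4.png

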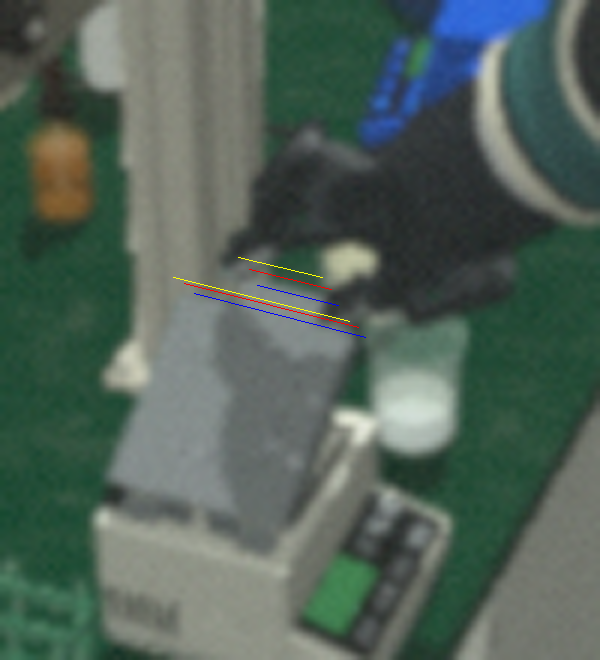

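Held at about 0.58 rad on the lower finger: the free edges lie between the red (0.55) and yellow (0.7) lines. Lowering it now.

Run:
```python
from plan import *
from bench import r,monitor,viewer
import cv2
for th in (.45,.34,.24,.16,.09,.03,-.02):
    p,R=world(*under(th)) if th>=0 else world(under(0)[0]+[0,0,-3],tool(0,PI))
    r.movel(p,rate=.02,attitude=R)
    s=monitor.state(); print(th,round(s['clock'],2),s['ee_pos'].round(4),s['force'].round(2))
im=viewer.snapshot("side")[150:250,270:370,::-1]
cv2.imwrite("pics/s5.png",cv2.resize(im,None,fx=6,fy=6,interpolation=cv2.INTER_CUBIC))
im=viewer.snapshot("top")[160:250,260:370,::-1]
cv2.imwrite("pics/t5.png",cv2.resize(im,None,fx=6,fy=6,interpolation=cv2.INTER_CUBIC))
```

```text
0.45 9.74 [ 0.5399 -0.0324  0.1541] [-0.01  0.2  -1.11]
0.34 10.58 [ 0.5405 -0.0395  0.1422] [-2.08 -0.66 -1.26]
0.24 11.36 [ 0.5409 -0.0448  0.1309] [-1.31  0.84 -2.2 ]
0.16 12.01 [ 0.5412 -0.0483  0.1216] [-1.86  1.08 -2.16]
0.09 12.59 [ 0.5413 -0.0506  0.1132] [-1.62  0.39 -1.57]
0.03 13.11 [ 0.5416 -0.0522  0.1062] [ 0.06 -0.02 -1.24]
-0.02 13.59 [ 0.5415 -0.0527  0.0994] [-0.67 -0.82 -0.26]
```

View pics/s5.png

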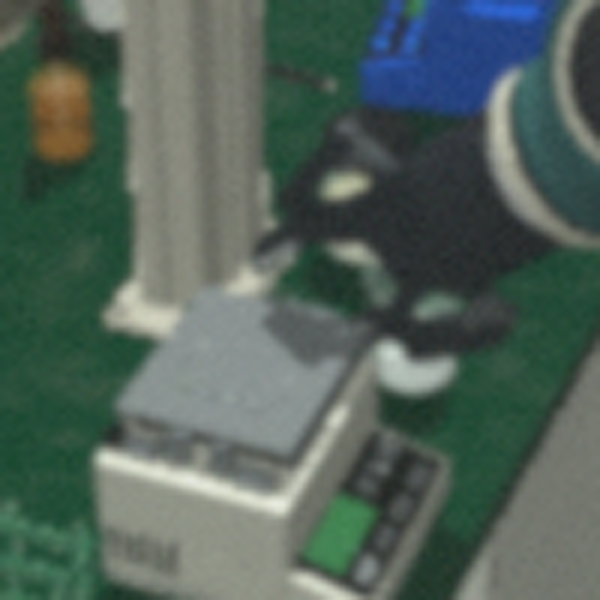

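View pics/t5.png

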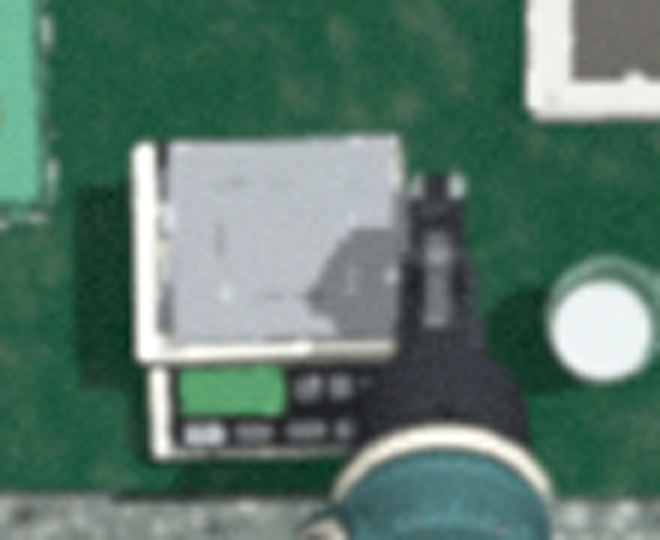

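Cover looks down flat (front edge parallel to the deck, side crop (310,450)), and the finger force has dropped to near zero. I'll go a little lower, then out to the right and up.

Run:
```python
from plan import *
from bench import r,monitor,viewer
import cv2
p0=under(0)[0]
def go(d,rate):
    r.movel(w2(p0+np.array(d)),rate=rate); s=monitor.state(); print(round(s['clock'],2),s['ee_pos'].round(4),s['force'].round(2))
go([0,0,-8],.02); r.hold(.3); print(monitor.state()['force'].round(2))
go([0,-30,-8],.04); go([0,-30,90],.1); go([-30,-40,130],.1)
r.hold(.5)
im=viewer.snapshot("side")[150:250,270:370,::-1]
cv2.imwrite("pics/s6.png",cv2.resize(im,None,fx=6,fy=6,interpolation=cv2.INTER_CUBIC))
im=viewer.snapshot("top")[140:250,225:425,::-1]
cv2.imwrite("pics/t6.png",cv2.resize(im,None,fx=4,fy=4,interpolation=cv2.INTER_CUBIC))
```

```text
14.09 [ 0.5414 -0.0527  0.0942] [0.   0.1  0.11]
[ 0.05 -0.34  0.28]
15.29 [ 0.5423 -0.0826  0.0944] [0.45 0.16 0.73]
16.43 [ 0.5421 -0.0826  0.1915] [-0.18  0.3   0.1 ]
17.08 [ 0.5126 -0.0936  0.2319] [-0.17 -0.2  -0.15]
```

View pics/s6.png

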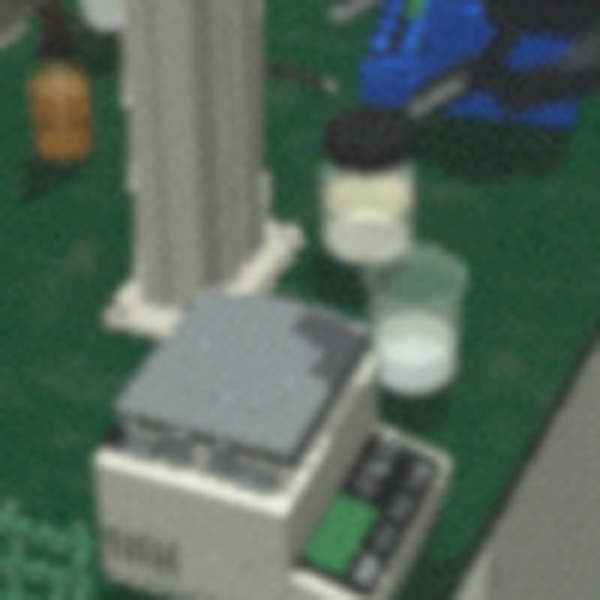

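View pics/t6.png

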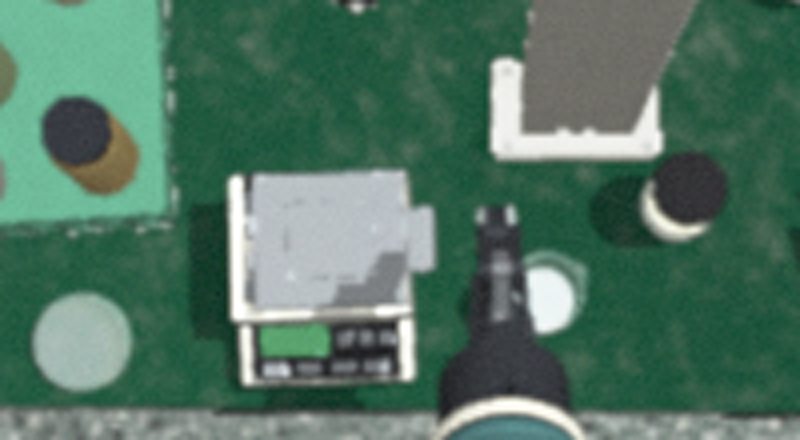

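Cover is flat and shut, with the tab at top crop (423,238). The housing corner (413,315), watch glass (82,342), jar and beaker are at their starting pixels, and the gripper is well clear. Handing in.

Run:
```python
from bench import order,monitor
order.job_done(); s=monitor.state(); print(s['clock'],s['force'])
```

```text
the job is handed in; nothing more can be done
the job is handed in; nothing more can be done
```

The cover is shut and the job is handed in, at about 17 s of the 38 s allowed. No verdict was reported.

- **Tip and catch:** I straddled the cover's tab with the fingers open 50 mm. The left finger pushed the cover to about 1.2 rad and stopped, so it dropped free. The other finger caught it from below and held it for about 1.1 s at roughly 0.58 rad, estimated from the camera overlay.
- **Lowering:** I lowered it at about 0.14 rad/s until the finger force fell to about zero. I then took the finger 5 mm lower, out to the right, and up clear.
- **Last checks:** The final pictures show the cover flat. The housing, beaker, jar and watch glass are at their starting pixels, and the tool force is near zero.
- **Not measured or checked:**
  - I had no direct reading of the cover's angle or speed, so the free-fall speed and the final angle rest on commanded poses and pictures.
  - The cuvette is hidden under the shut cover, and I did not re-check the marker.
  - The state read after hand-in was refused.

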